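# Draw out the tube board to the pointer and hold it

### The job

Slide the clear guard door of the sample deck fully open, then slide the tube board straight out through the opening, flat on the deck and never lifted off it, until its front edge is level with the tip of the pointer stand beside it. By then more than half of the board overhangs and it would tip, so keep hold of it: finish while still holding it level and still at the mark, for a colleague to load, with its rear resting on the deck. Leave the bottle, tip box and tube rack alone.

Things in the scene. Friction and masses are not known exactly. Their poses are not given: they have to be found in the camera images.
- deck: Fixed deck, top at z 80 mm, spanning its x 0 to 300, y -110 to +300. Origin on the bench under the front edge, mid of the board's way out; x points inward, away from the robot (outward is -x). Clear guard panes to z 128 round it, no roof; stock boxes and jars stand at y over 140; the front is open from y -104 to +100, where the door closes it. Door track below deck level, to x -20.
- door (a joint): Clear guard door, aluminium frame, 190 mm wide, just before the front edge (mid-plane at deck x -10), top at z 132. 0 = shut (spans deck y -95 to +95), 0.18 m = fully open at its stop; it slides to deck +y. Starts at 0 to 0.025. About 1.5 N of friction; stays where left.
- door_grip (a point): Grip point of the door's handle, an upright steel block on the door's top edge, 24 (x) by 14 (y) by 44 mm high, z 132 to 176; the point is on its centre line at z 156, 50 mm to the -y side of the door's middle, and moves with the door. Axes as the deck's.
- board: Loose black tube board, 240 (x) by 110 (y) by 10 mm thick, about 0.45 kg, lying on the deck behind the door. Origin at the centre of its underside; x points to its rear, front edge at x -120. Centre of mass about 115 mm behind the front edge. White tube caps stand 16 mm above its rear half (x 0 to +105).
- board_grip (a point): Point on the board's upright aluminium grip bar, 12 (x) by 44 (y) by 45 mm high, standing on the board's top 25 mm behind its front edge (from z 90 to 135). The point is on the bar's centre, 28 mm above the board's top. Axes as the board's.
- board_front (a point): Middle of the board's front upper edge, 120 mm before the board's origin, on its top face. Axes as the board's.
- pointer: Fixed steel pointer stand on the bench before the deck, -y of the board's way: base 50 by 50 mm, post 10 mm thick to z 94, and a level finger 8 mm wide pointing to +y at the board's way. Origin at the base's bottom centre; axes as the deck's. The board's front edge is to come to x = 0 of this frame, 135 to 170 mm outside the deck's front edge.
- mark (a point): Tip of the pointer's finger, at z 90, 43 mm to the +y side of the post's axis and at the post's x. About 17 mm from the board's long side when the board is centred.
- bottle: Bystander: white closed bottle, 68 mm across, 170 mm high; origin at the bottom centre.
- tipbox: Bystander: pipette tip box with yellow top, 120 by 85 by 59 mm; origin at the bottom centre.
- rack: Bystander: black tube rack with white caps on the bench, 200 by 75 by 49 mm; origin at the bottom centre.
Things that resemble listed ones, but are neither listed nor needed, are in the scene too. There is more than one size of the pointer; the one meant has the size given above.

How it is judged:
By the outcome, as a careful person would: the job done as asked, in the order asked, and still so for the second after the job is handed in, while the arm keeps its last pose, push and grip.
It also fails if it takes over 51 s, if anything falls off the work surface, if the arm or the gripper's body presses on something with over 40 N, if the wrist force passes 120 N, or if a joint passes its speed limit or range.

### The arm

A 7-joint arm with a two-finger parallel gripper is mounted at the origin on the work surface. World frame = base frame: x ahead of the robot, y to its left, z up, the work surface at z = 0. Lengths are in m, angles in rad, forces in N, time in s.
With the tool pointing down it reaches from about 0.4 to 0.85 m from the base axis. Payload 10.4 kg.
Tool frame: the origin (TCP) lies at the very end of the fingers, on their centre line; the grasp point (between the pads) lies 19 mm behind it (grip_point_offset is the distance from the TCP to the grasp point, in m); z points along the fingers, y is the line along which they close (so a half turn about z gives the same grasp; the last joint's range is limited). The gripper opens to 87 mm and grips with 3 to 60 N. Pads are 19 mm wide; open, the fingers measure 117 mm over their backs; the gripper's body (75 mm by 190 mm) begins 51 mm behind the grasp point.
Start: joints at [-1.355, 0.332, -0.065, 1.46, 0.022, 1.35, -0.088], TCP at [0.148, 0.607, 0.223] pointing down, gripper open.
Joint ranges: [-2.6, 2.6], [-0.5, 2.12], [-1.47, 1.34], [0.16, 2.42], [-1.27, 4.41], [0.06, 2.06], [-2.6, 2.6]. Speed limits (rad/s): [2.22, 2.22, 2.79, 2.79, 3.14, 3.14, 3.14].

### API

Orientations are given as a unit quaternion [x, y, z, w].
In Python, from bench import * gives the robot as it stands.
- The arm moves only by the tool play_rows, never from a script. Its argument "increments" is text: rows parted by semicolons, each of 7 numbers parted by spaces: the turn, a rotation vector about the tool's x, y, z in rad, then the shift along the tool's x, y, z in m, then the opening, from 0 (shut) to 1 (fully open). A call has 1 to 8 rows; each row is the pose to reach, as a shift and turn from the pose commanded when the call began, along the tool's axes at that moment; what a row does not reach only later rows make up. A row lasts 1/10 s, in which the tool goes at most 50 mm and 8.59 degrees, less where a joint would pass 70% of its speed; a pose out of reach is approached as far as the arm can. A call with a gripper value outside its range is refused whole. The fingers move at their own pace and stop on an object; "grip_force" is the grip in N (left out, the last holds). Time passes only in rows, so rows that repeat a pose let the fingers close. It gives the time, the measured TCP pose, the force, the opening and the grip force at its end, in the units of the state.
- read_state(): the state, without advancing time (a new reading comes with each control period).
- camera(name): name is "scene" or "top" or "wrist"; returns a dict with "color" (384x512x3 uint8, red, green, blue), "fx", "fy", "cx", "cy" (pixels), "camera_from_world" (4x4, takes a point from world to camera coordinates); the wrist camera has in their place "mount" (4x4, takes a point from camera to tool coordinates, whose origin is the TCP and whose axes are the flange's). Camera axes: x right, y down, z forward; pixel columns grow to the right and rows downward; lengths in m; the calibration is good to about 2 mm. A picture is of the moment at which its call begins: read the wrist's pose just before it. There is no depth.
- close_job(): hands the job in; it is judged then, once.
The state is a dict: "time": time; "joint_positions": joint angles; "joint_vel": joint speeds; "joint_torque": joint torques, N m; "ee_pos": TCP position; "eef_rot": TCP orientation; "ft_force": force on the tool from outside, world axes, zero at the start; "torque": the same for the moment, N m; "width": finger opening in m; "grip_force": force on a finger pad.
Only numpy, scipy, OpenCV 4.12 (cv2) and the standard library are available. Lean on these libraries where they do the work, as an engineer would, in place of code of your own. Each camera call takes 0.05 s, during which the arm holds its last target. There are 200 camera calls.

## Working session

There is one attempt and no reset: what is moved stays moved. The work goes in short steps, Python scripts to look and compute and a tool call to move; the robot and the scene stay as the last step left them, time stands still between calls to the robot, and variables do not carry over. Pictures are saved under pics/ and viewed, at most 12 in all, crops included, and the job is handed in when it is done.

Besides the shell and the picture viewer there is one more tool, called after "Emit:" as name(argument=value, ...) on one line, values as JSON. play_rows: Moves the arm, as the interface text tells. Its arguments: {"type":"object","properties":{"increments":{"type":"string"},"grip_force":{"type":"number"}},"required":["increments"]}

```bash
mkdir -p pics
python3 - <<'E'
from bench import *
import cv2, numpy as np, pickle
s=read_state(); print(s)
for n in ["scene","top","wrist"]:
    c=camera(n); pickle.dump((c,s),open(f"{n}.pkl","wb"))
    cv2.imwrite(f"pics/{n}0.png",cv2.resize(c["color"][:,:,::-1],(800,600),interpolation=cv2.INTER_CUBIC))
    print(n,{k:(v if np.ndim(v)<2 else np.round(v,4).tolist()) for k,v in c.items() if k!="color"})
E
```

```text
{'time': 0.0, 'joint_positions': array([-1.35456364,  0.33289472, -0.06470264,  1.46097537,  0.02159026,
        1.34988258, -0.08848835]), 'joint_vel': array([ 0.00239902, -0.0027639 , -0.00019625, -0.00168279, -0.00057688,
       -0.00097818, -0.00075399]), 'joint_torque': array([-7.46808964e-04, -6.23247886e+01,  2.45507219e-02, -3.89902461e+01,
       -6.13452774e-02,  3.97087354e-02,  1.15888229e-04]), 'ee_pos': array([0.1477625 , 0.60687102, 0.22172341]), 'eef_rot': array([ 1.19115959e-01,  9.92880079e-01, -7.30112838e-04, -5.85042432e-05]), 'ft_force': array([ 0.60379014, -0.47262529,  0.06826822]), 'torque': array([ 0.05975461,  0.00705505, -0.05088192]), 'grip_force': 0.0, 'width': 0.08716028508287561}
scene {'fx': 356.4659562962896, 'fy': 356.4659562962896, 'cx': 255.43711096816497, 'cy': 190.24481781612698, 'camera_from_world': [[0.4819, 0.8762, 0.0102, -0.2611], [0.6153, -0.3301, -0.7159, -0.2743], [-0.6239, 0.3512, -0.6982, 1.3087], [0.0, 0.0, 0.0, 1.0]]}
top {'fx': 484.2675161122617, 'fy': 484.2675161122617, 'cx': 248.17716794491778, 'cy': 195.43046992778505, 'camera_from_world': [[0.0071, -0.9999, -0.0075, -0.0025], [-0.9982, -0.0067, -0.0588, 0.5498], [0.0588, 0.008, -0.9982, 1.6068], [0.0, 0.0, 0.0, 1.0]]}
wrist {'fx': 276.2262216814444, 'fy': 276.2262216814444, 'cx': 257.69678296998336, 'cy': 191.9757372469159, 'mount': [[-0.0005, -0.9544, -0.2985, 0.0824], [1.0, -0.0001, -0.0013, 0.0003], [0.0012, -0.2985, 0.9544, -0.1621], [0.0, 0.0, 0.0, 1.0]]}
```

View pics/scene0.png

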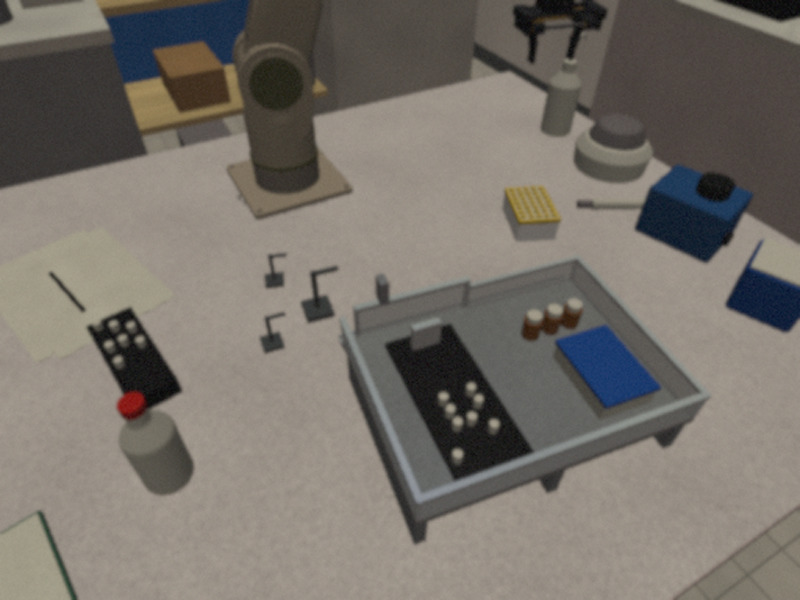

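View pics/top0.png

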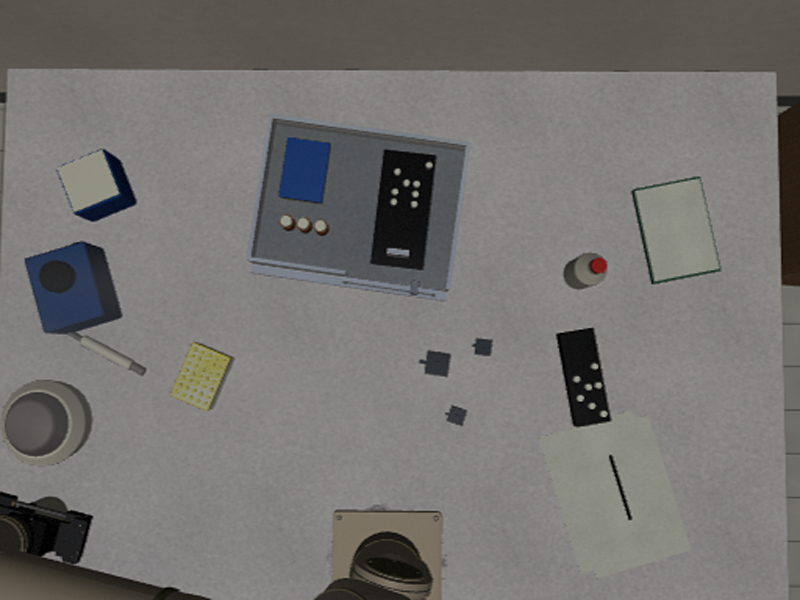

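In the scene view, the deck is at centre-right, with the board (460,400), its grip bar (425,333) and the door handle (382,290). There are three pointers. In the top view they are at (437,363), (483,346) and (456,415). The first is the largest, with a base of about 24 px, or 50 mm, so it fits the description. I'll confirm in enlarged crops.

Run:
```python
import cv2, pickle
for n,(x0,y0,w,h,k) in dict(top=(150,70,170,180,3.33),scene=(150,150,200,150,4)).items():
    c=pickle.load(open(f"{n}.pkl","rb"))[0]["color"][:,:,::-1]
    im=cv2.resize(c[y0:y0+h,x0:x0+w],None,fx=k,fy=k,interpolation=cv2.INTER_CUBIC)
    im=cv2.convertScaleAbs(im,alpha=1.5,beta=0)
    for i in range(0,w,10): cv2.line(im,(int(i*k),0),(int(i*k),4 if i%50 else 14),(0,0,255),1)
    for i in range(0,h,10): cv2.line(im,(0,int(i*k)),(4 if i%50 else 14,int(i*k)),(0,0,255),1)
    cv2.imwrite(f"pics/{n}_crop.png",im)
```

```text
(no output)
```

View pics/top_crop.png

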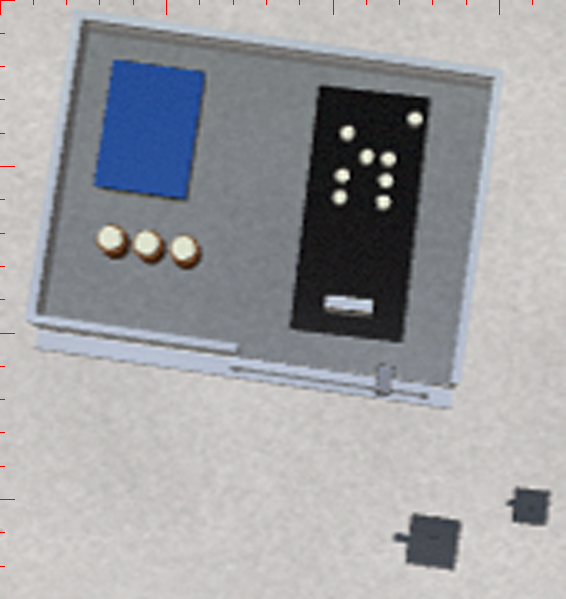

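View pics/scene_crop.png

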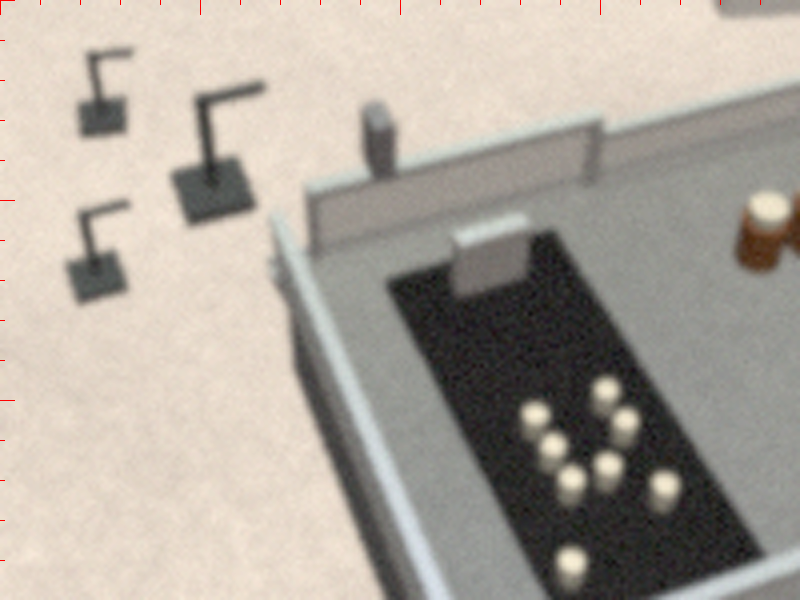

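The top crop shows the handle top at about (387,377), the bar top at (349,303) and the board's front corners at (291,328) and (403,341). The large pointer's tip is at (397,538). In the scene crop the same pointer has its base at (213,190) and tip at (264,88). It is clearly bigger than the two at (103,115) and (97,275), so it is the one meant.

```bash
cat > h.py <<'E'
import numpy as np, pickle
from scipy.spatial.transform import Rotation as R
def ray(c,px,T=None):
    T=c["camera_from_world"] if T is None else T
    Rm=np.array(T)[:3,:3]; t=np.array(T)[:3,3]
    d=Rm.T@np.array([(px[0]-c["cx"])/c["fx"],(px[1]-c["cy"])/c["fy"],1]); return -Rm.T@t,d/np.linalg.norm(d)
def tri(rays):
    A=np.zeros((3,3));b=np.zeros(3)
    for o,d in rays: P=np.eye(3)-np.outer(d,d);A+=P;b+=P@o
    p=np.linalg.solve(A,b); return p,[round(1e3*np.linalg.norm((np.eye(3)-np.outer(d,d))@(p-o)),1) for o,d in rays]
def atz(r,z): o,d=r; return o+d*(z-o[2])/d[2]
def wT(s,c):
    M=np.eye(4);M[:3,:3]=R.from_quat(s["eef_rot"]).as_matrix();M[:3,3]=s["ee_pos"]; return np.linalg.inv(M@np.array(c["mount"]))
E
python3 - <<'E'
from h import *
np.set_printoptions(precision=4,suppress=True)
C={n:pickle.load(open(n+".pkl","rb"))[0] for n in("top","scene")}
t=lambda x,y:ray(C["top"],((x+.5)/3.33+149.5,(y+.5)/3.33+69.5))
s=lambda x,y:ray(C["scene"],((x+.5)/4+149.5,(y+.5)/4+149.5))
for n,a,b in [("handle top",(387,377),(376,109)),("bar top",(349,303),(491,230)),("tip",(396,538),(264,88)),("post top",(436,541),(204,100)),("board f+y",(291,328),(554,232)),("board f-y",(403,341),(388,284))]:
    print(n,*tri([t(*a),s(*b)]))
for n,a,z in [("f+y",(291,328),.09),("f-y",(403,341),.09),("r-y",(430,97),.09),("r+y",(320,86),.09),("D r+y",(82,18),.128),("D r-y",(497,73),.128),("D f+y",(33,320),.128),("D f-y",(454,386),.128),("tip",(396,538),.09),("handle",(387,377),.176),("bar",(349,303),.135),("door end-y",(428,397),.132),("base",(434,542),.005)]: print(n,atz(t(*a),z))
E
```

```text
handle top [ 0.5785 -0.0529  0.1805] [np.float64(0.2), np.float64(0.2)]
bar top [ 0.6519 -0.0185  0.1326] [np.float64(0.0), np.float64(0.0)]
tip [ 0.4322 -0.0639  0.0875] [np.float64(1.2), np.float64(1.2)]
post top [ 0.429  -0.1036  0.091 ] [np.float64(0.5), np.float64(0.5)]
board f+y [0.634  0.0381 0.0851] [np.float64(0.9), np.float64(0.9)]
board f-y [ 0.6221 -0.07    0.0842] [np.float64(1.1), np.float64(1.1)]
f+y [0.6329 0.0371 0.09  ]
f-y [ 0.621  -0.0708  0.09  ]
r-y [ 0.8593 -0.096   0.09  ]
r+y [0.8696 0.0109 0.09  ]
D r+y [0.9239 0.2375 0.128 ]
D r-y [ 0.8727 -0.1574  0.128 ]
D f+y [0.6346 0.279  0.128 ]
D f-y [ 0.5748 -0.1174  0.128 ]
tip [ 0.4317 -0.065   0.09  ]
handle [ 0.5788 -0.0532  0.176 ]
bar [ 0.6516 -0.0184  0.135 ]
door end-y [ 0.564  -0.0928  0.132 ]
base [ 0.4268 -0.1063  0.005 ]
```

```bash
cat >> h.py <<'E'
np.set_printoptions(precision=4,suppress=True)
def rel(s,p,toolx_deg):
    "tool-frame rotvec and shift from the state to TCP p, tool down, tool x at given world yaw"
    a=np.radians(toolx_deg); x=np.array([np.cos(a),np.sin(a),0]); z=np.array([0,0,-1.]); 
    Rt=np.c_[x,np.cross(z,x),z]; R0=R.from_quat(s["eef_rot"]).as_matrix()
    print("rot",R.from_matrix(R0.T@Rt).as_rotvec(),"shift",R0.T@(np.array(p)-s["ee_pos"]))
E
python3 - <<'E'
from h import *
from bench import *
rel(read_state(),(.579,-.053,.26),172.5)
E
```

```text
rot [-0.0011 -0.     -0.1079] shift [-0.5751 -0.5393 -0.0374]
```

Emit:
play_rows(increments="0 0 -0.01 -0.020 -0.019 -0.004 1;0 0 -0.02 -0.05 -0.047 -0.01 1;0 0 -0.03 -0.085 -0.08 -0.015 1;0 0 -0.04 -0.12 -0.113 -0.02 1;0 0 -0.05 -0.155 -0.146 -0.025 1;0 0 -0.06 -0.19 -0.178 -0.03 1;0 0 -0.07 -0.225 -0.211 -0.034 1;0 0 -0.08 -0.26 -0.244 -0.037 1")

```text
time: 0.95
ee_pos: [0.3434, 0.3069, 0.2598]
eef_rot: [0.079, 0.997, 0.0, 0.0]
ft_force: [1.4, 0.7, 0.3]
width: 0.0865
grip_force: 0.0
```

Emit:
play_rows(increments="0 0 -0.005 -0.035 -0.033 0 1;0 0 -0.01 -0.07 -0.066 0 1;0 0 -0.015 -0.105 -0.099 0 1;0 0 -0.02 -0.14 -0.132 0 1;0 0 -0.024 -0.175 -0.165 0 1;0 0 -0.028 -0.21 -0.197 0 1;0 0 -0.028 -0.245 -0.23 0 1;0 0 -0.028 -0.28 -0.262 0 1")

```text
time: 1.75
ee_pos: [0.5786, 0.0041, 0.2596]
eef_rot: [0.065, 0.998, 0.0, 0.0]
ft_force: [1.1, -0.4, -0.7]
width: 0.0867
grip_force: 0.0
```

Run:
```python
from h import *
from bench import *
s=read_state(); print(s["time"],s["ee_pos"],s["joint_positions"]); rel(s,(.579,-.053,.26),172.5)
```

```text
1.75 [0.5786 0.0041 0.2596] [-0.5733  0.2259  0.5804  1.5605 -0.1253  1.3923  1.4581]
rot [0.0002 0.0003 0.0005] shift [-0.0078 -0.0565 -0.0004]
```

Emit:
play_rows(increments="0 0 0 -0.004 -0.03 0 1;0 0 0 -0.008 -0.056 0 1;0 0 0 -0.008 -0.056 0 1;0 0 0 -0.008 -0.056 0 1")

```text
time: 2.15
ee_pos: [0.5782, -0.0511, 0.2593]
eef_rot: [0.066, 0.998, 0.0, -0.0]
ft_force: [-0.4, 0.7, -0.4]
width: 0.087
grip_force: 0.0
```

Run:
```python
from h import *
from bench import *
import cv2
s=read_state(); c=camera("wrist"); pickle.dump((c,s),open("w1.pkl","wb")); print(s["ee_pos"])
T=wT(s,c)
for n,p in dict(handle=(.579,-.053,.176),bar=(.6518,-.0185,.135),tip=(.432,-.0645,.09)).items():
    q=T@np.r_[p,1]; print(n,c["fx"]*q[0]/q[2]+c["cx"],c["fy"]*q[1]/q[2]+c["cy"])
im=cv2.convertScaleAbs(cv2.resize(c["color"][:,:,::-1],(800,600),interpolation=cv2.INTER_CUBIC),alpha=1.4)
cv2.imwrite("pics/w1.png",im)
```

```text
[ 0.5782 -0.0511  0.2593]
handle 255.85580597646123 198.8086376148479
bar 294.25375429636154 242.95033065131025
tip 227.65373811287697 46.70285440266531
```

View pics/w1.png

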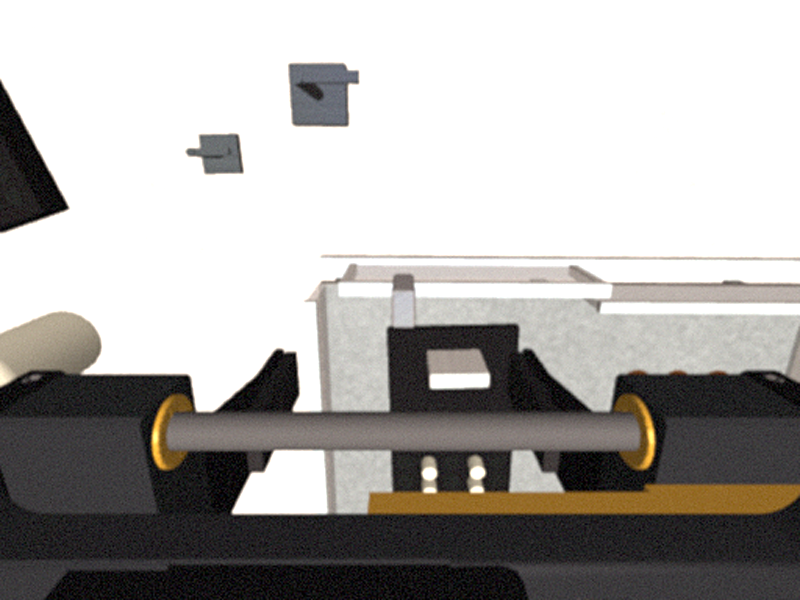

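The wrist view has the handle's top face at (403,309), the bar top at (460,380) and the tip at (356,76). All three are within about 2 mm of the predictions, and the door rail at row 257 is level, so the deck yaw of -7.5° holds. Next I'll descend and grip the handle.

Emit:
play_rows(increments="0 0 0 0 0 0.03 1;0 0 0 0 0 0.07 1;0 0 0 0 0 0.1 1;0 0 0 0 0 0.12 1;0 0 0 0 0 0.12 1;0 0 0 0 0 0.12 0;0 0 0 0 0 0.12 0;0 0 0 0 0 0.12 0", grip_force=20)

```text
time: 3.0
ee_pos: [0.5792, -0.0506, 0.1409]
eef_rot: [0.065, 0.998, 0.0, 0.001]
ft_force: [-0.6, -0.5, 0.9]
width: 0.0707
grip_force: 0.0
```

Emit:
play_rows(increments="0 0 0 0 0 0 0;0 0 0 0 0 0 0;0 0 0 0 0 0 0")

```text
time: 3.3
ee_pos: [0.5785, -0.0508, 0.1397]
eef_rot: [0.065, 0.998, 0.0, 0.0]
ft_force: [-0.2, -0.3, 0.0]
width: 0.0466
grip_force: 0.0
```

Emit:
play_rows(increments="0 0 0 0 0 0 0;0 0 0 0 0 0 0;0 0 0 0 0 0 0;0 0 0 0 0 0 0;0 0 0 0 0 0 0")

```text
time: 3.8
ee_pos: [0.5784, -0.0508, 0.1395]
eef_rot: [0.065, 0.998, 0.0, -0.0]
ft_force: [1.1, 0.7, 0.4]
width: 0.0138
grip_force: 20.0
```

Emit:
play_rows(increments="0 0 0 0 0.008 0 0;0 0 0 0 0.028 0 0;0 0 0 0 0.05 0 0;0 0 0 0 0.072 0 0;0 0 0 0 0.094 0 0;0 0 0 0 0.116 0 0;0 0 0 0 0.134 0 0;0 0 0 0 0.145 0 0")

```text
time: 4.6
ee_pos: [0.5985, 0.0945, 0.1395]
eef_rot: [0.065, 0.998, -0.0, 0.001]
ft_force: [8.0, -2.8, -4.3]
width: 0.0137
grip_force: 20.0
```

Emit:
play_rows(increments="0 0 0 0 0.004 0 0;0 0 0 0 0.008 0 0;0 0 0 0 0.012 0 0;0 0 0 0 0.012 0 0")

```text
time: 5.0
ee_pos: [0.6001, 0.1056, 0.1395]
eef_rot: [0.065, 0.998, 0.0, 0.001]
ft_force: [6.8, 0.2, -5.1]
width: 0.0143
grip_force: 20.0
```

Emit:
play_rows(increments="0 0 0 0 0.003 0 0;0 0 0 0 0.006 0 0;0 0 0 0 0.009 0 0;0 0 0 0 0.012 0 0")

```text
time: 5.4
ee_pos: [0.6016, 0.1165, 0.1395]
eef_rot: [0.066, 0.998, -0.0, 0.001]
ft_force: [6.6, -3.2, -3.9]
width: 0.0141
grip_force: 20.0
```

Emit:
play_rows(increments="0 0 0 0 0.002 0 0;0 0 0 0 0.004 0 0;0 0 0 0 0.006 0 0")

```text
time: 5.7
ee_pos: [0.6018, 0.1179, 0.1395]
eef_rot: [0.067, 0.998, -0.003, 0.0]
ft_force: [0.9, -19.7, 1.5]
width: 0.0139
grip_force: 20.0
```

Emit:
play_rows(increments="0 0 0 0 -0.003 0 0;0 0 0 0 -0.003 0 0.6;0 0 0 0 -0.003 0 0.6;0 0 0 0 -0.003 0 0.6;0 0 0 0 -0.003 0 0.6;0 0 0 0 -0.003 0 0.6;0 0 0 0 -0.003 0 0.6;0 0 0 0 -0.003 0 0.6")

```text
time: 6.5
ee_pos: [0.6008, 0.1198, 0.1395]
eef_rot: [0.065, 0.998, 0.0, -0.0]
ft_force: [1.2, 0.1, -0.6]
width: 0.051
grip_force: 0.0
```

Run:
```python
from h import *
from bench import *
import cv2
s=read_state(); c=camera("top");print(s["ee_pos"],s["width"],s["joint_positions"])
im=cv2.convertScaleAbs(cv2.resize(c["color"][70:250,150:320,::-1],None,fx=3.33,fy=3.33,interpolation=cv2.INTER_CUBIC),alpha=1.5)
cv2.imwrite("pics/top2.png",im)
# bar grasp: TCP z .118-.019
rel(s,(.6518,-.0185,.22),82.5);
```

```text
[0.6008 0.1198 0.1395] 0.05098029027745484 [-0.6765  0.3887  0.5131  1.6254 -0.2027  1.1808  1.3223]
rot [ 0.0001 -0.0001  1.571 ] shift [-0.0686 -0.1305 -0.0805]
```

View pics/top2.png

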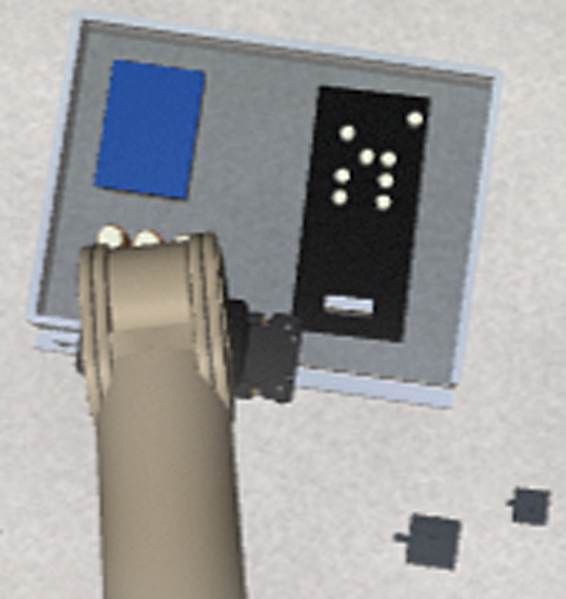

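The picture shows the door shifted fully to +y, the board unmoved with its bar at (349,303), and the opening clear. Next I'll lift and turn over the bar.

Emit:
play_rows(increments="0 0 0 0 0 -0.04 1;0 0 0 0 0 -0.08 1;0 0 0.13 -0.01 -0.02 -0.08 1;0 0 0.26 -0.02 -0.045 -0.08 1;0 0 0.39 -0.035 -0.07 -0.08 1;0 0 0.52 -0.05 -0.095 -0.08 1;0 0 0.65 -0.0686 -0.12 -0.08 1;0 0 0.78 -0.0686 -0.1305 -0.08 1")

```text
time: 7.35
ee_pos: [0.6526, -0.0222, 0.2193]
eef_rot: [0.444, 0.896, -0.001, 0.001]
ft_force: [-0.5, -0.2, -0.3]
width: 0.0868
grip_force: 0.0
```

Emit:
play_rows(increments="0 0 0.13 0 0 0 1;0 0 0.26 0 0 0 1;0 0 0.39 0 0 0 1;0 0 0.52 0 0 0 1;0 0 0.65 0 0 0 1;0 0 0.78 0 0 0 1;0 0 0.791 0 0 0 1;0 0 0.791 0 0 0 1")

```text
time: 8.15
ee_pos: [0.6518, -0.0185, 0.2194]
eef_rot: [0.751, 0.661, -0.0, -0.0]
ft_force: [0.0, 0.5, -0.3]
width: 0.0866
grip_force: 0.0
```

Run:
```python
from h import *
from bench import *
import cv2
s=read_state(); c=camera("wrist"); pickle.dump((c,s),open("w2.pkl","wb")); print(s["time"],s["ee_pos"],s["joint_positions"])
rel(s,(.6518,-.0185,.22),82.5)
T=wT(s,c)
for n,p in dict(bar=(.6518,-.0185,.135),tip=(.432,-.0645,.09)).items():
    q=T@np.r_[p,1]; print(n,(c["fx"]*q[0]/q[2]+c["cx"])*1.5625,(c["fy"]*q[1]/q[2]+c["cy"])*1.5625)
im=cv2.convertScaleAbs(cv2.resize(c["color"][:,:,::-1],(800,600),interpolation=cv2.INTER_CUBIC),alpha=1.2)
cv2.imwrite("pics/w2.png",im)
```

```text
8.15 [ 0.6518 -0.0185  0.2194] [-0.6442  0.5025  0.8651  1.4241 -0.3818  1.3891  0.1002]
rot [-0.0002  0.0001  0.0033] shift [ 0.     -0.     -0.0006]
bar 402.82729165798355 308.1812133560852
tip 120.79736316675107 382.21243577933774
```

View pics/w2.png

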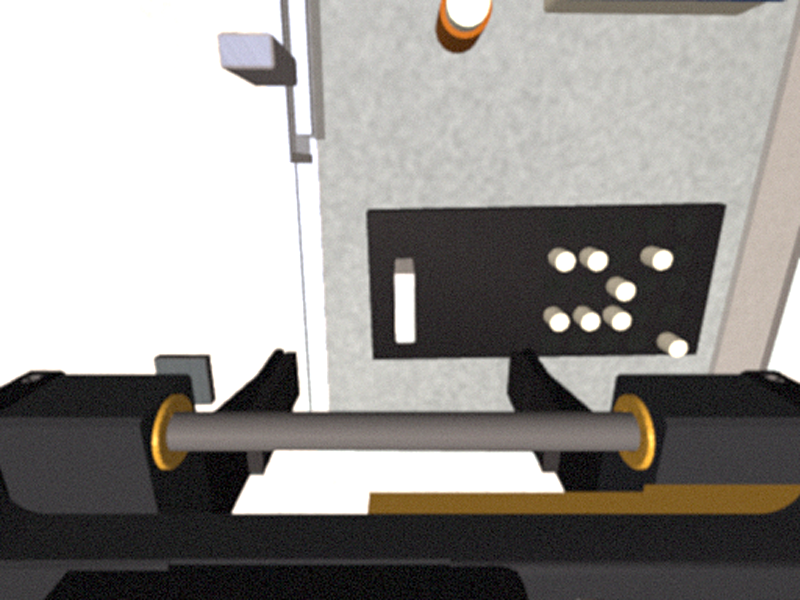

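The wrist view shows the bar top centred at about (404,307), where predicted. The board's corners are (368,210), (724,205) and (375,358), and the deck's front edge runs (319,165)–(328,410).

Run:
```python
from h import *
c,s=pickle.load(open("w2.pkl","rb")); T=wT(s,c)
f=lambda x,y,z: atz(ray(c,((x+.5)/1.5625-.5,(y+.5)/1.5625-.5),T),z)
ang=lambda a,b:np.degrees(np.arctan2(*(b-a)[1::-1]))
A,B,C,D=f(368,210,.09),f(724,205,.09),f(375,358,.09),f(697,354,.09)
print(A,B,C); print("board yaw",ang(A,B),ang(C,A)-90,ang(C,D)); M=(A+C)/2
a,b=f(319,165,.08),f(328,410,.08); print("deck",a,b,ang(b,a)-90)
a2,b2=f(300,165,.065),f(310,410,.065); print("rail",ang(b2,a2)-90)
bar=f(404.5,306.5,.135); print("bar",bar,"front mid",M)
c,s=pickle.load(open("w1.pkl","rb")); T=wT(s,c)
t=f(358,76,.094);print("tip w1",t); a,b=f(322,256,.065),f(800,258,.065);print("rail w1",ang(a,b)-90, "finger",ang(f(300,77,.094),t)-90)
print("frontedge w1",f(389,327,.09),f(517,325,.09),ang(f(389,327,.09),f(517,325,.09))-90)
```

```text
[0.6356 0.0379 0.09  ] [0.87  0.011 0.09 ] [ 0.6244 -0.069   0.09  ]
board yaw -6.55239244755759 -5.970238111882026 -6.581323557160015
deck [0.6068 0.0704 0.08  ] [ 0.5794 -0.1135  0.08  ] -8.463496836144145
rail -8.971854738940337
bar [ 0.6528 -0.0174  0.135 ] front mid [ 0.63   -0.0155  0.09  ]
tip w1 [ 0.4346 -0.0631  0.094 ]
rail w1 -7.818399253128092 finger -6.709711656222041
frontedge w1 [ 0.6205 -0.0684  0.09  ] [0.6325 0.0357 0.09  ] -6.6075259076299915
```

Emit:
play_rows(increments="0 0 -0.017 0 0 0.03 1;0 0 -0.017 0 0.001 0.07 1;0 0 -0.017 0 0.001 0.1 1;0 0 -0.017 0 0.001 0.119 1;0 0 -0.017 0 0.001 0.119 1;0 0 -0.017 0 0.001 0.119 0;0 0 -0.017 0 0.001 0.119 0;0 0 -0.017 0 0.001 0.119 0", grip_force=45)

```text
time: 9.0
ee_pos: [0.6536, -0.0188, 0.102]
eef_rot: [0.746, 0.666, 0.001, 0.001]
ft_force: [-0.2, -0.3, -0.5]
width: 0.0703
grip_force: 0.0
```

Emit:
play_rows(increments="0 0 0 0 0 0 0;0 0 0 0 0 0 0;0 0 0 0 0 0 0;0 0 0 0 0 0 0;0 0 0 0 0 0 0;0 0 0 0 0 0 0;0 0 0 0 0 0 0;0 0 0 0 0 0 0")

```text
time: 9.8
ee_pos: [0.6528, -0.0187, 0.1005]
eef_rot: [0.746, 0.666, 0.0, -0.0]
ft_force: [0.4, 0.3, 0.3]
width: 0.0118
grip_force: 45.0
```

Emit:
play_rows(increments="0 0 0 0 -0.004 0 0;0 0 0.004 0.0003 -0.014 0 0;0 0 0.008 0.0006 -0.026 0 0;0 0 0.012 0.0009 -0.040 0 0;0 0 0.016 0.0012 -0.054 0 0;0 0 0.020 0.0015 -0.067 0 0;0 0 0.023 0.0017 -0.076 0 0;0 0 0.023 0.0018 -0.080 0 0")

```text
time: 10.6
ee_pos: [0.5725, -0.0076, 0.1005]
eef_rot: [0.754, 0.657, 0.0, -0.0]
ft_force: [0.8, -0.1, -2.8]
width: 0.0117
grip_force: 45.0
```

Emit:
play_rows(increments="0 0 0 0 -0.004 0.0002 0;0 0 0 0 -0.014 0.0005 0;0 0 0 0 -0.026 0.0005 0;0 0 0 0 -0.040 0.0005 0;0 0 0 0 -0.054 0.0005 0;0 0 0 0 -0.067 0.0005 0;0 0 0 0 -0.076 0.0005 0;0 0 0 0 -0.080 0.0005 0")

```text
time: 11.4
ee_pos: [0.4939, 0.0032, 0.1002]
eef_rot: [0.754, 0.657, 0.0, -0.0]
ft_force: [4.0, -1.5, 0.5]
width: 0.0117
grip_force: 45.0
```

Run:
```python
from h import *
from bench import *
import cv2
s=read_state(); print(s["time"],s["ee_pos"],s["eef_rot"],s["ft_force"],s["torque"])
cs=camera("scene"); cw=camera("wrist"); ct=camera("top"); pickle.dump((cs,cw,ct,s),open("m1.pkl","wb"))
T=wT(s,cw)
q=T@np.r_[.4325,-.064,.09,1]; print((cw["fx"]*q[0]/q[2]+cw["cx"]),(cw["fy"]*q[1]/q[2]+cw["cy"]))
a=cv2.convertScaleAbs(cv2.resize(cs["color"][130:270,170:290,::-1],(400,467),interpolation=cv2.INTER_CUBIC),alpha=1.5)
b=cv2.convertScaleAbs(cv2.resize(ct["color"][150:290,200:320,::-1],(400,467),interpolation=cv2.INTER_CUBIC),alpha=1.5)
cv2.imwrite("pics/m1.png",np.hstack([a,b]))
```

```text
11.4 [0.4939 0.0032 0.1002] [ 0.7538  0.6571  0.0004 -0.0001] [ 3.9755 -1.4802  0.4731] [-0.3015 -0.5962 -0.0252]
190.4644781755929 321.07955883904134
```

View pics/m1.png

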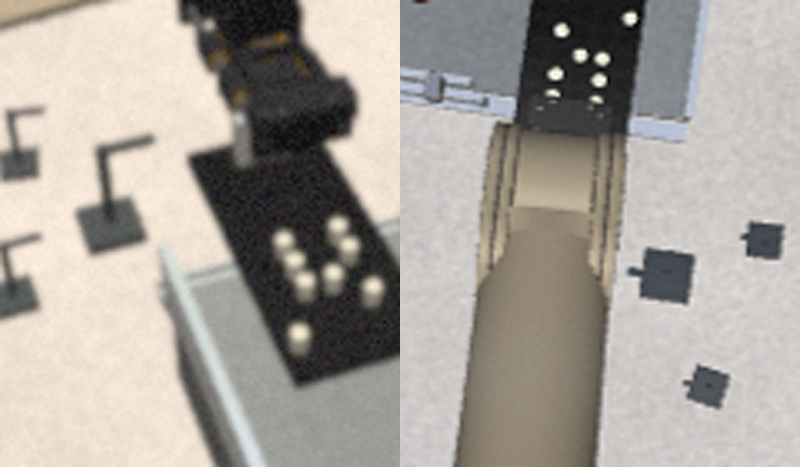

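The scene half shows the board's front -y corner at (190,158), its rear corner at (298,384) and the pointer tip at (153,140).

Run:
```python
from h import *
cs,cw,ct,s=pickle.load(open("m1.pkl","rb"))
k=10/3
f=lambda x,y,z: atz(ray(cs,((x+.5)/k+169.5,(y+.5)/k+129.5)),z)
A,B,t=f(190,158,.09),f(298,384,.09),f(153,140.5,.09)
print(A,B,t,"yaw",np.degrees(np.arctan2(*(B-A)[1::-1])),"len",np.linalg.norm(B-A))
for yaw in (-7.5,-8):
    e=np.array([np.cos(np.radians(yaw)),np.sin(np.radians(yaw)),0])
    print(yaw,"remain scene",(A-t)@e,"from kinematics",[(s["ee_pos"]-.025*e-p)@e for p in map(np.array,[(.4322,-.064,.1),(.4346,-.0631,.1),(.4317,-.065,.1)])])
```

```text
[ 0.4688 -0.0472  0.09  ] [ 0.7018 -0.0799  0.09  ] [ 0.436  -0.0643  0.09  ] yaw -8.002756215788171 len 0.2352604833819845
-7.5 remain scene 0.03029838183398629 from kinematics [np.float64(0.027379431358386216), np.float64(0.025117437264087106), np.float64(0.02774462759685307)]
-8 remain scene 0.030111933009161717 from kinematics [np.float64(0.026725659522123205), np.float64(0.024474271948007484), np.float64(0.027081620455533924)]
```

Emit:
play_rows(increments="0 0 0 0 -0.005 0 0;0 0 0 0 -0.012 0 0;0 0 0 0 -0.019 0 0;0 0 0 0 -0.023 0 0;0 0 0 0 -0.024 0 0;0 0 0 0 -0.024 0 0")

```text
time: 12.15
ee_pos: [0.47, 0.0065, 0.1]
eef_rot: [0.754, 0.657, -0.0, -0.0]
ft_force: [-0.8, 0.0, 0.7]
width: 0.0116
grip_force: 45.0
```

Run:
```python
from h import *
from bench import *
import cv2
s=read_state(); print(s["time"],s["ee_pos"],s["eef_rot"],s["ft_force"],s["torque"])
cs=[camera("scene") for _ in range(5)]; cw=[camera("wrist") for _ in range(3)]; pickle.dump((cs,cw,s),open("m2.pkl","wb"))
S=np.mean([c["color"] for c in cs],0).astype(np.uint8); W=np.mean([c["color"] for c in cw],0).astype(np.uint8)
a=cv2.convertScaleAbs(cv2.resize(S[155:215,180:260,::-1],(800,600),interpolation=cv2.INTER_CUBIC)[:, :600],alpha=1.5)
T=wT(s,cw[0]); q=T@np.r_[.4325,-.064,.09,1]; u=(cw[0]["fx"]*q[0]/q[2]+cw[0]["cx"]),(cw[0]["fy"]*q[1]/q[2]+cw[0]["cy"]);print(u)
cv2.imwrite("pics/m2.png",a)
b=cv2.convertScaleAbs(cv2.resize(W[:,:,::-1],(800,600),interpolation=cv2.INTER_CUBIC),alpha=1.3); cv2.imwrite("pics/m2w.png",b)
```

```text
12.15 [0.47   0.0065 0.1   ] [ 0.7538  0.6571 -0.0001 -0.0005] [-0.8037  0.0093  0.7046] [-0.1349  0.0772 -0.0839]
(np.float64(221.9266869077117), np.float64(321.2336145693163))
```

View pics/m2.png

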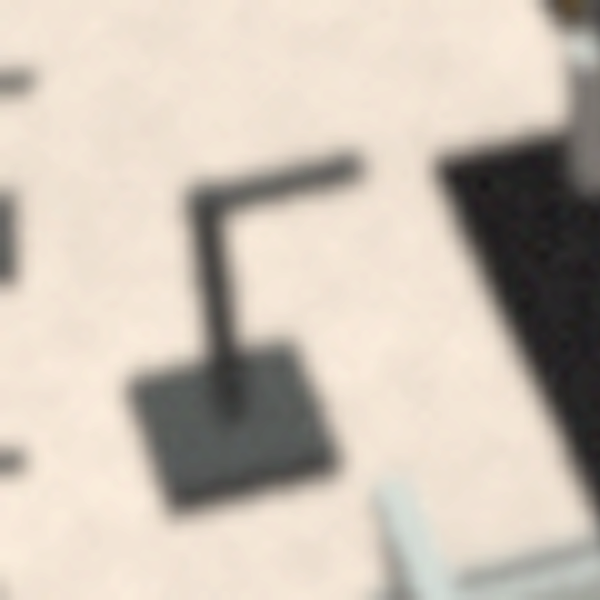

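The finger's centreline runs (200,200)→(360,163), so at column 440 it is at about row 145. The board's front corner is at (440,163), so a few mm remain.

Run:
```python
from h import *
cs,cw,s=pickle.load(open("m2.pkl","rb")); c=cs[0]
f=lambda x,y,z: atz(ray(c,((x+.5)/10+179.5,(y+.5)/10+154.5)),z)
e=np.array([np.cos(np.radians(-7.8)),np.sin(np.radians(-7.8)),0])
A=f(440,163,.09); 
for p in [(360,163),(350,165),(280,181),(210,198)]: print(f(*p,.09),(A-f(*p,.09))@e)
print(A, f(550,137,.09)@e-A@e,"corner from tcp",s["ee_pos"]-.025*e-.055*np.array([-e[1],e[0],0]))
```

```text
[ 0.4325 -0.0627  0.09  ] 0.007432821242281209
[ 0.4319 -0.0654  0.09  ] 0.007580964309007025
[ 0.4291 -0.0844  0.09  ] 0.007835851373442976
[ 0.4266 -0.1034  0.09  ] 0.007702023149831075
[ 0.4425 -0.0439  0.09  ] 0.00013303184043012006 corner from tcp [ 0.4378 -0.0446  0.1   ]
```

View pics/m2w.png

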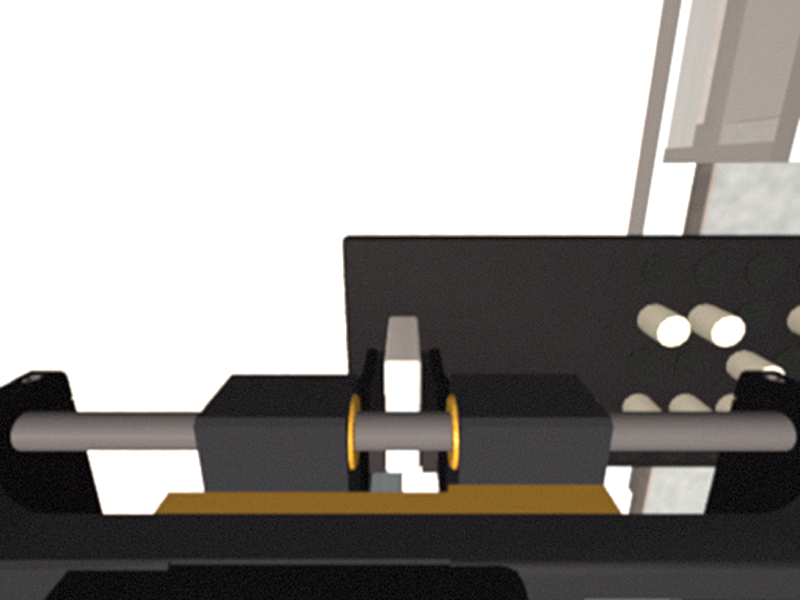

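Run:
```python
from h import *
import cv2
cs,cw,s=pickle.load(open("m2.pkl","rb")); c=cs[0]
G=np.mean([cv2.cvtColor(x["color"],cv2.COLOR_RGB2GRAY).astype(float) for x in cs],0)
e=np.array([np.cos(np.radians(-7.8)),np.sin(np.radians(-7.8)),0])
def cross(col,r0,r1):
    v=G[r0:r1,col]; h=(v.max()+v.min())/2; out=[]
    for i in range(len(v)-1):
        if (v[i]-h)*(v[i+1]-h)<0: out.append(round(r0+i+(h-v[i])/(v[i+1]-v[i]),2))
    return out
for col in (226,228,230,232,234): 
    r=cross(col,163,180); print("edge",col,r,[atz(ray(c,(col,y)),.09)@e for y in r])
for col in (204,206,208,210,212,214):
    r=cross(col,165,182); print("fing",col,r,atz(ray(c,(col,np.mean(r))),.09)@e,atz(ray(c,(col,r[0])),.094)@e)
def wl(pk,x,y,z):
    cc,st=pk; T=wT(st,cc); return atz(ray(cc,((x+.5)/1.5625-.5,(y+.5)/1.5625-.5),T),z)
P=pickle.load(open("w1.pkl","rb")); 
print("w1 finger mid", [wl(P,x,76,.094)@e for x in (335,350)])
print("m2 front",[wl((cw[0],s),*p,.09)@e for p in ((345.5,242),(347,310),(348.5,365))], "kin",s["ee_pos"]@e-.025)
```

```text
edge 226 [np.float64(169.76), np.float64(178.53)] [np.float64(0.44244460579543043), np.float64(0.47576232331511475)]
edge 228 [np.float64(169.32)] [np.float64(0.4425935475261266)]
edge 230 [np.float64(168.85)] [np.float64(0.4426255746547338)]
edge 232 [np.float64(168.34)] [np.float64(0.4425009750483139)]
edge 234 [np.float64(167.94)] [np.float64(0.44280761829826426)]
fing 204 [np.float64(172.19), np.float64(175.62)] 0.43815593428272415 0.4360254366964993
fing 206 [np.float64(171.57), np.float64(175.15)] 0.43789072040387816 0.4354576436461215
fing 208 [np.float64(171.21), np.float64(174.68)] 0.4381283064986332 0.43589963277476856
fing 210 [np.float64(170.58), np.float64(174.22)] 0.43786222842822226 0.43529081141527187
fing 212 [np.float64(170.31), np.float64(173.79)] 0.43835300080189676 0.4360851167676727
fing 214 [np.float64(169.67), np.float64(173.38)] 0.43816436634949285 0.4354357909665036
w1 finger mid [np.float64(0.4392301290749388), np.float64(0.43919423835657184)]
m2 front [np.float64(0.4416471983374848), np.float64(0.4411060017743586), np.float64(0.4407530780346491)] kin 0.439795721672476
```

Run:
```python
from h import *
import cv2
e=np.array([np.cos(np.radians(-7.8)),np.sin(np.radians(-7.8)),0]); eb=np.array([np.cos(np.radians(-6.4)),np.sin(np.radians(-6.4)),0]); n=np.array([-e[1],e[0],0])
def prof(c,p0,dirv,L):  # sample intensity along world line at p0 +- L
    t=np.arange(-L,L,.0005); P=p0+t[:,None]*dirv; M=np.array(c["camera_from_world"]); q=P@M[:3,:3].T+M[:3,3]
    u=(c["fx"]*q[:,0]/q[:,2]+c["cx"]).astype(np.float32);v=(c["fy"]*q[:,1]/q[:,2]+c["cy"]).astype(np.float32)
    g=(cv2.cvtColor(c["color"],cv2.COLOR_RGB2GRAY)/255.)**2.2
    return t,cv2.remap(g.astype(np.float32),u[None],v[None],cv2.INTER_LINEAR)[0]
cs,cw,s2=pickle.load(open("m2.pkl","rb"))
def edge(c,mid,d,ys,L=.012):
    o=[]
    for y in ys:
        t,g=prof(c,mid+y*n,d,L); h=(g[:6].mean()+g[-6:].mean())/2; i=np.argmax(g<h); o.append((mid+t[i]*d)@e)
    return np.median(o),np.std(o)
def fing(c,tip,ys):
    o=[]
    for y in ys:
        t,g=prof(c,tip+y*n,e,.016); w=np.clip(np.median(g[[0,1,2,3,-1,-2,-3,-4]])-g-.05,0,None); o.append((tip+(t*w).sum()/w.sum()*e)@e)
    return np.median(o),np.std(o)
tip=np.array([.432,-.064,.09])
for nm in("top","scene"):
    c=pickle.load(open(nm+".pkl","rb"))[0]
    print(nm,"front0 mid",edge(c,np.array([.6275,-.0165,.09]),eb,[-.045,-.04,.04,.045] if nm=="top" else [-.045,-.04,-.035,.035,.04,.045]),"finger",fing(c,tip,[-.012,-.009,-.006,-.003] if nm=="top" else [-.03,-.025,-.02,-.015,-.01]))
r=[(edge(c,np.array([.441,0.0065,.09]),e,[-.05,-.045,-.04,-.035]),fing(c,tip,[-.03,-.025,-.02,-.015,-.01])) for c in cs]
print("scene now",np.mean([[a[0],b[0]] for a,b in r],0))
print("travel done",(np.array([.6528,-.0187,.1])-s2["ee_pos"])@e)
```

```text
top front0 mid (np.float64(0.6216842484889892), np.float64(0.0010304687091137609)) finger (np.float64(0.43762354476655746), np.float64(0.00035719381510466666))
scene front0 mid (np.float64(0.6241835022134421), np.float64(0.0025758349962913406)) finger (np.float64(0.4379358568438602), np.float64(0.00016564356380557917))
scene now [0.4398 0.4379]
travel done 0.18450234979180394
```

Emit:
play_rows(increments="0 0 0 0 -0.001 0 0;0 0 0 0 -0.002 0 0;0 0 0 0 -0.002 0 0;0 0 0 0 -0.002 0 0;0 0 0 0 -0.002 0 0")

```text
time: 13.05
ee_pos: [0.4688, 0.0066, 0.1001]
eef_rot: [0.754, 0.657, 0.0, 0.0]
ft_force: [1.6, -0.8, -0.9]
width: 0.0117
grip_force: 45.0
```

Run:
```python
from h import *
from bench import *
import cv2
s=read_state(); print(s["time"],s["ee_pos"],s["eef_rot"],s["ft_force"],s["torque"],s["width"],s["grip_force"])
cs=[camera("scene") for _ in range(6)]
S=np.mean([c["color"] for c in cs],0).astype(np.uint8)
a=cv2.convertScaleAbs(cv2.resize(S[155:230,185:285,::-1],(800,600),interpolation=cv2.INTER_CUBIC),alpha=1.4)
cv2.imwrite("pics/m3.png",a)
```

```text
13.05 [0.4688 0.0066 0.1001] [0.7539 0.657  0.0002 0.0001] [ 1.6129 -0.8029 -0.8973] [-0.2363 -0.5361  0.0173] 0.011674876103277575 45.00336879864335
```

View pics/m3.png

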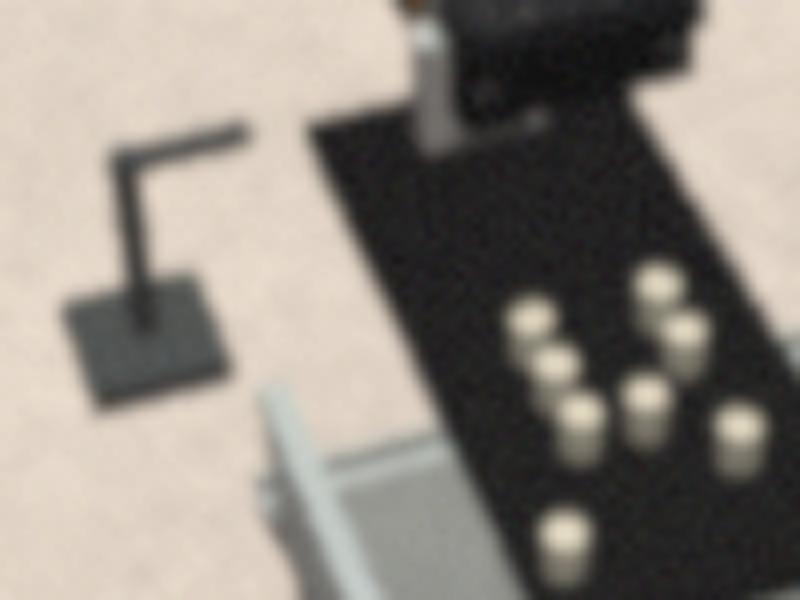

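The finger line, extended, passes about 6 px (2–3 mm) ahead of the board's front edge at (315,126). I'll nudge it a last 1.5–2 mm.

Emit:
play_rows(increments="0 0 0 0 -0.001 0 0;0 0 0 0 -0.0018 0 0;0 0 0 0 -0.0018 0 0;0 0 0 0 -0.0018 0 0;0 0 0 0 -0.0018 0 0;0 0 0 0 -0.0018 0 0;0 0 0 0 -0.0018 0 0")

```text
time: 14.05
ee_pos: [0.4666, 0.0069, 0.1]
eef_rot: [0.754, 0.657, -0.0, -0.0]
ft_force: [-0.0, -0.0, -0.0]
width: 0.0116
grip_force: 45.0
```

Run:
```python
from bench import *
s=read_state(); print(s["time"],s["ee_pos"],s["joint_vel"],s["ft_force"],s["width"])
print(close_job())
```

```text
14.05 [0.46657581 0.00687196 0.09995673] [-0.00012008  0.00129053 -0.00083769  0.00060559  0.00200112 -0.00192396
 -0.00025293] [-0.04930856 -0.0091124  -0.02296547] 0.01163837414506068
the job is handed in; nothing more can be done
None
```

I handed the job in at 14 s: the door is open to its stop, and the board was slid straight out flat on the deck and is still held at 45 N, with its front edge within about 2–3 mm of the pointer tip; I took no picture after the last 2 mm nudge.

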